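Clamp the bare aluminium tube block in the bench vise

TASK

Clamp the bare aluminium tube block in the small blue bench vise, ready for rework: set it upright on the two parallels, long sides facing the jaws and roughly centred across them, close to the fixed jaw, then slide the movable jaw up until the block is held snugly between both jaws, with no gap at either. Leave the red tube block where it is.

Things in the scene. Friction and masses are not known exactly. Their poses are not given: they have to be found in the camera images.
- vise: Blue bench vise, fixed. Origin at worktop level below the middle of the fixed jaw's face; x level, from sliding to fixed jaw (fixed jaw at x 0 to 38 mm), z up. Jaws 44 mm across (y), tops at z 56, base 72 across. Two steel parallels in it, at x -4 to -10 and -30 to -36, tops at z 36: the block rests on them, its middle between them or it tips; centre at x -20 when touching the fixed jaw.
- jaw (a joint): Sliding jaw of the vise, in m: 0 wide open (start 0 to 0.015), growing towards the fixed jaw, limit 0.058. Its clamping face is at x = -0.095 + value in the vise's frame (opening 95 mm minus value; on the 40 mm block it stops at 0.055). Jaw 46 mm thick. Moves with about 3 N, stays where it is left.
- knob (a point): Middle of the black round knob on top of the sliding jaw, 72 mm above the worktop, 28 mm behind the jaw's clamping face. Knob 20 mm in diameter, from 58 to 86 mm above the worktop; its axes are those of the vise. Pinch it from above across the vise (along y) and slide the jaw with it.
- block_bare: The tube block to clamp: bare aluminium (pale silver), six dark round holes in its top. 40 mm wide (its x), 56 mm long (y), 45 mm high (z), about 0.25 kg; origin at the centre of its underside. Stands on the worktop at the robot's left, nearer or farther than the red one. Held by its two ends, the fingers pass outside the jaws of the vise.
- block_red: Red anodised tube block of the same shape, size and axes, not to be used.
There are look-alikes about, which are no part of the job. Of the things like the block_bare, leave any that is orange; of the rest the smaller one is meant.

How it is judged:
By the outcome, as a careful person would: the job done as asked, in the order asked, and still so for the second after the job is handed in, with the robot touching nothing.
It also fails if it takes over 51 s, if anything falls off the work surface, if the arm or the gripper's body presses on something with over 40 N, if the wrist force passes 120 N, or if a joint passes its speed limit or range.

ROBOT

A 6-joint arm with a two-finger parallel gripper is mounted at the origin on a cart in front of the work surface, level with it; the furniture and walls round the work are solid. World frame = base frame: x ahead of the robot, y to its left, z up, the work surface at z = 0. Lengths are in m, angles in rad, forces in N, time in s.
With the tool pointing down it reaches from about 0.225 to 0.875 m from the base axis. Payload 3.4 kg.
Tool frame: the origin (TCP) lies at the very end of the fingers, on their centre line; the grasp point (between the pads) lies 19 mm behind it (manip.pinch_z is the distance from the TCP to the grasp point, in m); z points along the fingers, y is the line along which they close (so a half turn about z gives the same grasp; the last joint's range is limited). The gripper opens to 85 mm and grips with 20 to 120 N. Pads are 22 mm wide; open, the fingers measure 114 mm over their backs; the gripper's body (76 mm by 85 mm) begins 54 mm behind the grasp point. The pads swing forward as they close: fully open they stand 13 mm farther back than shut.
Start: joints at [-1.462, 0.276, 1.505, -0, 1.361, -0.121], TCP at [0.131, -0.56, 0.231] pointing down, gripper open.
Joint ranges: [-2.89, 2.89], [-0.75, 2.08], [0.22, 2.7], [-1.18, 4.32], [0.11, 2.71], [-2.7, 2.7]. Speed limits (rad/s): [2.57, 2.57, 3.14, 3.14, 3.14, 3.14].

INTERFACE

Orientations are given as a unit quaternion [w, x, y, z].
In Python, from rig import manip gives the robot as it stands. The module is installed in compiled form; this text tells all that it offers.
- The arm moves only by the shell command python3 -m jog 'ROWS' [FORCE]. ROWS is JSON, a list of rows, each an object of numbers: "dx", "dy", "dz": the shift along the tool's x, y, z each as a share of 25 cm, from -1 to 1; "ax", "ay", "az": the turn, a rotation vector about the tool's x, y, z each as a share of 90 degrees, from -1 to 1; "grip": the opening, from -1 (shut) to 1 (fully open), so that 0 is half open. A call has 1 to 5 rows; each row is the pose to reach, as a shift and turn from the pose commanded when the call began, along the tool's axes at that moment; what a row does not reach only later rows make up. A row lasts 1/12 s, in which the tool goes at most 41.7 mm and 7.16 degrees, less where a joint would pass 70% of its speed; a pose out of reach is approached as far as the arm can. A call with a number of a shift or a turn outside -1 to 1 is refused whole. A call with a gripper value outside its range is refused whole. The fingers move at their own pace and stop on an object; FORCE is the grip in N (left out, the last holds). Time passes only in rows, so rows that repeat a pose let the fingers close. It gives the time, the measured TCP pose, the force, the opening and the grip force at its end, in the units of the state.
- manip.get_state(): the state, without advancing time (a new reading comes with each control period).
- manip.get_image(name): name is "side" or "top"; returns a dict with "img" (480x640x3 uint8, red, green, blue), "mtx" (3x3 intrinsics, pixels), "k1" (the pictures are not rectified: a ray, as slopes to the right and down, at radius r is drawn at 1 + k1 r^2 times it, then the intrinsics apply), "world_to_cam" (4x4, takes a point from world to camera coordinates). Camera axes: x right, y down, z forward; pixel columns grow to the right and rows downward; lengths in m; the calibration is good to about 2 mm. A picture is of the moment at which its call begins. There is no depth.
- manip.sign_off(): hands the job in; it is judged then, once.
The state is a dict: "clock": time; "qpos": joint angles; "qd": joint speeds; "effort": joint torques, N m; "position": TCP position; "ee_rot": TCP orientation; "contact_force": force on the tool from outside, world axes, zero at the start; "moment": the same for the moment, N m; "width": finger opening in m; "gripper_force": force on a finger pad.
Only numpy, scipy, OpenCV 4.12 (cv2) and the standard library are available. Lean on these libraries where they do the work, as an engineer would, in place of code of your own. Each camera call takes 0.05 s, during which the arm holds its last target. There are 200 camera calls.

## Working session

There is one attempt and no reset: what is moved stays moved. The work goes in short steps, Python scripts to look and compute and a shell command to move; the robot and the scene stay as the last step left them, time stands still between calls to the robot, and variables do not carry over. Pictures are saved under pics/ and viewed, at most 10 in all, crops included, and the job is handed in when it is done.

```bash
mkdir -p pics
cat > h.py <<'E'
import numpy as np, cv2
from rig import manip
def grab(n,f):
    d=manip.get_image(n); cv2.imwrite(f"pics/{f}.png",d["img"][:,:,::-1]); np.savez(f"pics/{f}.npz",mtx=d["mtx"],k1=d["k1"],w=d["world_to_cam"]); return d
def cal(f): 
    d=np.load(f"pics/{f}.npz"); return d["mtx"],float(d["k1"]),d["w"]
def px2w(f,uv,z):
    m,k1,w=cal(f); uv=np.array(uv,float).reshape(-1,1,2)
    s=cv2.undistortPoints(uv,m,np.array([k1,0,0,0,0.])).reshape(-1,2)
    R,t=w[:3,:3],w[:3,3]; c=-R.T@t
    r=np.c_[s,np.ones(len(s))]@R; l=(z-c[2])/r[:,2]
    return c+r*l[:,None]
def w2px(f,P):
    m,k1,w=cal(f); return cv2.projectPoints(np.array(P,float).reshape(-1,1,3),cv2.Rodrigues(w[:3,:3])[0],w[:3,3],m,np.array([k1,0,0,0,0.]))[0].reshape(-1,2)
E
python3 - <<'E'
from h import *
grab("top","t0"); grab("side","s0")
for f in("t0","s0"):
    m,k,w=cal(f); print(m,k,-w[:3,:3].T@w[:3,3])
E
```

```text
[[574.66742591   0.         315.11702234]
 [  0.         574.66742591 244.07621246]
 [  0.           0.           1.        ]] -0.00013022333254872668 [0.35914577 0.13155514 1.15822304]
[[473.89445783   0.         319.46735602]
 [  0.         473.89445783 243.24027552]
 [  0.           0.           1.        ]] -0.01598708628839103 [ 0.59716528 -0.47973091  0.67012084]
```

View pics/t0.png

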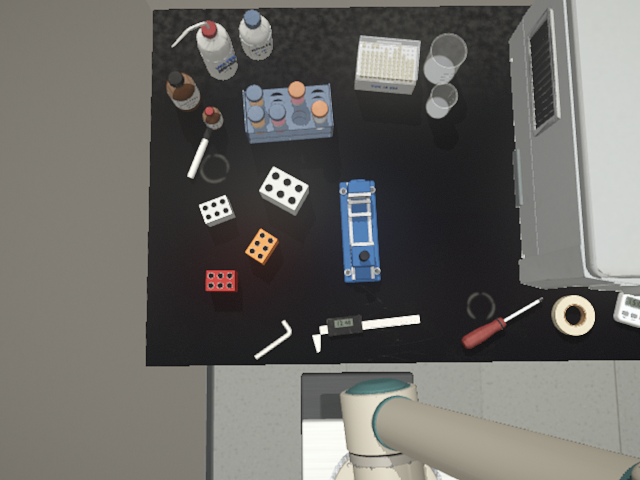

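View pics/s0.png

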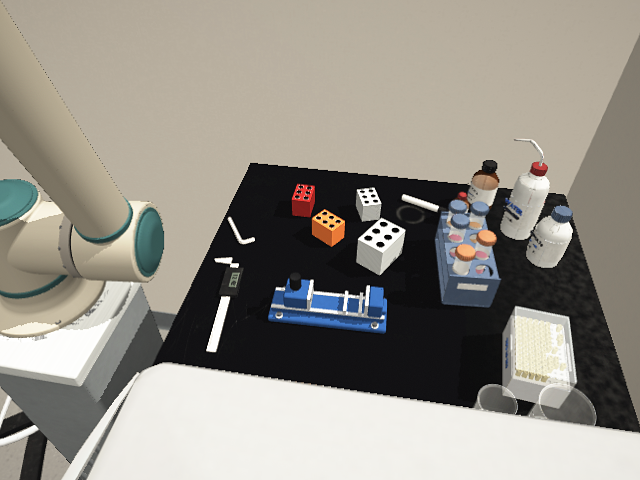

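The top view shows these block-like things: small silver (216,210), large silver (285,190), orange (262,246), red (221,281). The small silver one fits: it isn't orange and it's the smaller of the two pale ones. The vise is at about (360,232), with the knob at (364,256) and the fixed jaw on the far side. I'll confirm the block in an enlarged crop.

Run:
```python
from h import *
i=cv2.imread("pics/t0.png")
a=cv2.resize(i[185:235,190:240],None,fx=8,fy=8,interpolation=cv2.INTER_CUBIC)
b=cv2.resize(i[175:287,335:385],(250,560),interpolation=cv2.INTER_CUBIC)
o=np.zeros((560,660,3),np.uint8); o[:400,:400]=a; o[:,410:]=b; cv2.imwrite("pics/c1.png",o)
g=i[185:235,190:240].min(2)
for th in(90,130,170,200):
    n,l,s,c=cv2.connectedComponentsWithStats((g>th).astype(np.uint8)); k=1+s[1:,4].argmax()
    p=cv2.findNonZero((l==k).astype(np.uint8)).reshape(-1,2)+[190,185]
    W=px2w("t0",p,.045)[:,:2]; print(th,s[k,4],c[k]+[190,185],cv2.minAreaRect((W*1000).astype(np.float32)))
```

```text
90 659 [216.58421851 210.71168437] ((562.9281616210938, 319.88580322265625), (49.455718994140625, 59.51375198364258), 20.302268981933594)
130 501 [215.0259481  208.96007984] ((566.3897094726562, 322.2606201171875), (41.314781188964844, 57.46139144897461), 20.302268981933594)
170 458 [215.12008734 208.97598253] ((566.115234375, 322.4164733886719), (40.35405731201172, 56.9709587097168), 20.39579963684082)
200 386 [215.39896373 208.9119171 ] ((566.369384765625, 322.3254089355469), (39.42409133911133, 55.73686218261719), 20.300151824951172)
```

View pics/c1.png

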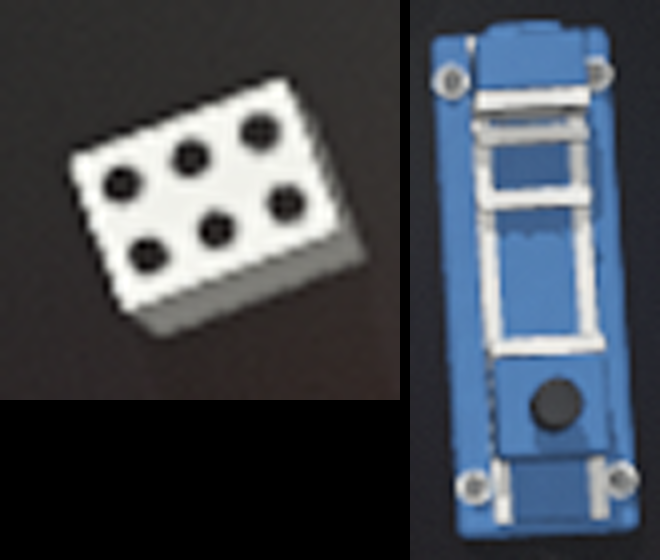

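The crop confirms it: a pale silver block with six holes and a 40×57 mm top, centred at (215,209). In the vise, the parallels are near (359,201) and (361,214), and the knob top is at (364,256). Next I'll fit the vise pose and overlay it.

```bash
cat >> h.py <<'E'
def vw(p,P): # vise pts -> world
    x,y,a=p; P=np.array(P,float); c,s=np.cos(a),np.sin(a)
    return np.c_[x+c*P[:,0]-s*P[:,1], y+s*P[:,0]+c*P[:,1], P[:,2]]
def plan(pos,ydir):
    """print shares to reach TCP pos, tool pointing down, tool y line along world angle ydir(rad)"""
    from scipy.spatial.transform import Rotation as Ro
    s=manip.get_state(); w,a,b,c=s["ee_rot"]; R=Ro.from_quat([a,b,c,w])
    d=R.inv().apply(np.array(pos)-s["position"])
    best=None
    for k in(0,np.pi):
        yv=np.array([np.cos(ydir+k),np.sin(ydir+k),0]); z=np.array([0,0,-1.]); T=Ro.from_matrix(np.c_[np.cross(yv,z),yv,z])
        r=(R.inv()*T).as_rotvec()
        if best is None or np.linalg.norm(r)<np.linalg.norm(best): best=r
    print("pos",np.round(s["position"],4),"q6",round(s["qpos"][5],2),"d mm",np.round(d*1e3,1)); print("shares d",np.round(d/.25,3),"a",np.round(best/(np.pi/2),3),"deg",np.round(np.degrees(best),1))
E
python3 - <<'E'
from h import *
from scipy.optimize import least_squares
c=lambda x,y:(335+(x-410)/5,175+y/5)
# parallels corners (z36), sliding/knob axis (unknown jaw value)
uv=[c(531,132),c(536,198),c(475,140),c(590,131),c(480,205),c(592,193)]
V=[[-.007,0,.036],[-.033,0,.036],[-.010,.022,.036],[-.010,-.022,.036],[-.036,.022,.036],[-.036,-.022,.036]]
uv=np.array(uv); kn=np.array(c(556,404))
def f(q):
    P=vw(q[:3],V); K=vw(q[:3],[[-.095+q[3]-.028,0,.086]])
    return np.r_[(w2px("t0",P)-uv).ravel(),(w2px("t0",K)-kn).ravel()*2]
r=least_squares(f,[.55,.05,0,.01]); p=r.x; print(p,np.degrees(p[2]),np.round(r.fun,2))
np.save("vise.npy",p)
for e in([(432,40),(458,535)],[(608,30),(638,530)]):
    W=px2w("t0",[c(*e[0]),c(*e[1])],.015); d=W[0]-W[1]; print(W[:,:2],np.degrees(np.arctan2(d[1],d[0])))
f0=p[3]-.095
def box(x0,x1,h,z0,z1): return [[[x0,-h,z],[x1,-h,z],[x1,h,z],[x0,h,z]] for z in(z0,z1)]
L=box(0,.038,.022,.03,.056)[1:]+box(f0-.046,f0,.022,.03,.056)[1:]+box(-.01,-.004,.022,0,.036)[1:]+box(-.036,-.03,.022,0,.036)[1:]
L.append([[f0-.028+.01*np.cos(t),.01*np.sin(t),.086] for t in np.arange(0,6.3,.3)])
o=[]
for n,(x,y,w,h),sc in(("t0",(330,170,60,120),5),("s0",(260,265,135,75),5)):
    i=cv2.resize(cv2.imread(f"pics/{n}.png")[y:y+h,x:x+w],None,fx=sc,fy=sc,interpolation=cv2.INTER_CUBIC)
    for q in L:
        u=(w2px(n,vw(p,q))-[x,y]+.5)*sc
        cv2.polylines(i,[u.astype(np.int32)],True,(0,0,255),1)
    o.append(i)
im=np.zeros((600,800,3),np.uint8); im[:,:300]=o[0]; im[:375,300:800]=o[1][:,:500]; cv2.imwrite("pics/c2.png",im)
B=[.5661,.3223]; print("block");plan([*B,.011],np.radians(20.3+90))
print("q",manip.get_state()["ee_rot"]); plan([.28,0,.25],np.radians(20.3+90))
E
```

```text
[0.58739618 0.03792305 0.02474924 0.00128282] 1.4180271484249027 [ 0.14 -0.54 -0.24 -0.83  0.34 -0.25 -0.52  0.73 -0.07 -0.33 -0.27  1.25
  0.29 -0.01]
[[0.62191206 0.07564764]
 [0.42094053 0.0690199 ]] 1.8888437864255438
[[ 0.62514427  0.0040582 ]
 [ 0.42197914 -0.00262912]] 1.8852495711131894Traceback (most recent call last):
  File "<stdin>", line 23, in <module>
  File "h.py", line 16, in vw
    x,y,a=p; P=np.array(P,float); c,s=np.cos(a),np.sin(a)
    ^^^^^
ValueError: too many values to unpack (expected 3)
```

Run:
```python
from h import *
p=[.5874,.0385,.033]; jv=.0013; np.save("vise.npy",p+[jv])
f0=jv-.095
def box(x0,x1,h,z): return [[x0,-h,z],[x1,-h,z],[x1,h,z],[x0,h,z]]
L=[box(0,.038,.022,.056),box(f0-.046,f0,.022,.056),box(-.01,-.004,.022,.036),box(-.036,-.03,.022,.036)]
L.append([[f0-.028+.01*np.cos(t),.01*np.sin(t),.086] for t in np.arange(0,6.3,.3)])
o=[]
for n,(x,y,w,h),sc in(("t0",(330,170,60,120),5),("s0",(265,265,125,75),4)):
    i=cv2.resize(cv2.imread(f"pics/{n}.png")[y:y+h,x:x+w],None,fx=sc,fy=sc,interpolation=cv2.INTER_CUBIC)
    for q in L:
        cv2.polylines(i,[((w2px(n,vw(p,q))-[x,y]+.5)*sc).astype(np.int32)],True,(0,0,255),1)
    o.append(i)
im=np.zeros((600,800,3),np.uint8); im[:,:300]=o[0]; im[:300,300:800]=o[1]; cv2.imwrite("pics/c2.png",im)
y=np.radians(20.3+90)
plan([.5661,.3223,.011],y); print("q",manip.get_state()["ee_rot"]); plan([.28,0,.25],y)
```

```text
pos [ 0.1309 -0.5594  0.2305] q6 -0.12 d mm [ 624.5 -759.   220.9]
shares d [ 2.498 -3.036  0.884] a [-0.001 -0.    -0.079] deg [-0.1 -0.  -7.1]
q [-8.37288358e-04  9.93405412e-01  1.14651587e-01  3.97554373e-06]
pos [ 0.1309 -0.5594  0.2305] q6 -0.12 d mm [ 272.6 -510.8  -18.6]
shares d [ 1.09  -2.043 -0.074] a [-0.001 -0.    -0.079] deg [-0.1 -0.  -7.1]
```

View pics/c2.png

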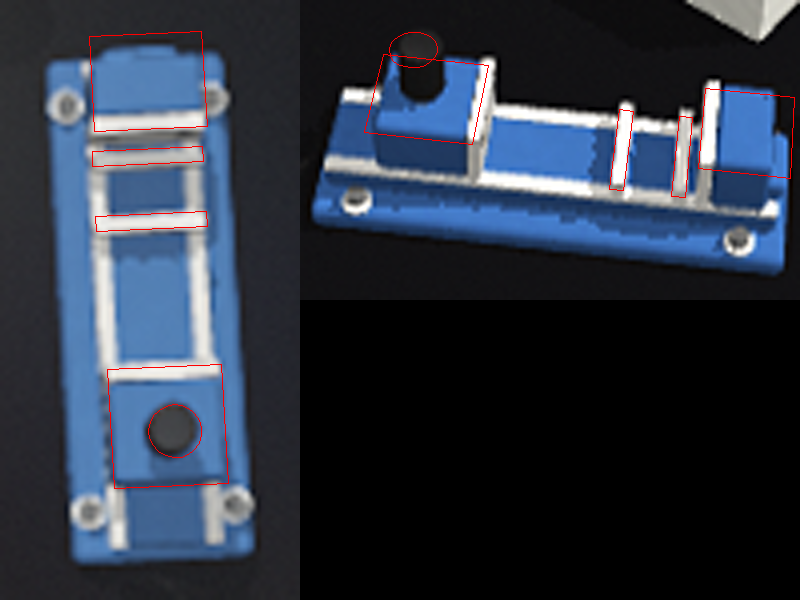

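The overlay matches the vise to about 2 mm: fixed jaw face near crop (150,130), parallels on the outlines, knob at (175,430). Moving now, first in front of the machine on the right, then over the block.

```bash
R='import sys'; python3 -m jog '[{"dx":0.4,"dy":-0.72,"dz":-0.04,"az":-0.079,"grip":1},{"dx":0.4,"dy":-0.72,"dz":-0.04,"az":-0.079,"grip":1},{"dx":0.4,"dy":-0.72,"dz":-0.04,"az":-0.079,"grip":1},{"dx":0.4,"dy":-0.72,"dz":-0.04,"az":-0.079,"grip":1},{"dx":0.4,"dy":-0.72,"dz":-0.04,"az":-0.079,"grip":1}]' 40
python3 -c "
from h import *
y=np.radians(110.3);plan([.28,0,.25],y);plan([.5661,.3223,.2],y)"
```

```text
pos [ 0.1309 -0.5594  0.2305] q6 -0.12 d mm [ 272.6 -510.8  -18.6]
shares d [ 1.09  -2.043 -0.074] a [-0.001 -0.    -0.079] deg [-0.1 -0.  -7.1]
pos [ 0.1309 -0.5594  0.2305] q6 -0.12 d mm [ 624.6 -759.4   31.9]
shares d [ 2.498 -3.037  0.128] a [-0.001 -0.    -0.079] deg [-0.1 -0.  -7.1]schema error: expected keys dx, dy, dz, ax, ay, az, grip
```

```bash
python3 -m jog '[{"dx":0.4,"dy":-0.72,"dz":-0.04,"ax":0,"ay":0,"az":-0.079,"grip":1},{"dx":0.4,"dy":-0.72,"dz":-0.04,"ax":0,"ay":0,"az":-0.079,"grip":1},{"dx":0.4,"dy":-0.72,"dz":-0.04,"ax":0,"ay":0,"az":-0.079,"grip":1},{"dx":0.4,"dy":-0.72,"dz":-0.04,"ax":0,"ay":0,"az":-0.079,"grip":1},{"dx":0.4,"dy":-0.72,"dz":-0.04,"ax":0,"ay":0,"az":-0.079,"grip":1}]' 40
python3 -c "
from h import *
y=np.radians(110.3);plan([.28,0,.25],y);plan([.5661,.3223,.2],y)"
```

```text
clock: 0.52
position: [0.1874, -0.3593, 0.2407]
ee_rot: [-0.001, 0.984, 0.176, 0.0]
contact_force: [0.4, 0.2, 0.2]
width: 0.0856
gripper_force: 0.0
pos [ 0.1874 -0.3593  0.2407] q6 -0.05 d mm [ 211.2 -305.1   -8.7]
shares d [ 0.845 -1.22  -0.035] a [-0.001 -0.    -0.001] deg [-0.1 -0.  -0.1]
pos [ 0.1874 -0.3593  0.2407] q6 -0.05 d mm [ 591.1 -508.5   41.8]
shares d [ 2.364 -2.034  0.167] a [-0.001 -0.    -0.001] deg [-0.1 -0.  -0.1]
```

```bash
python3 -m jog '[{"dx":0.42,"dy":-0.61,"dz":-0.02,"ax":0,"ay":0,"az":0,"grip":1},{"dx":0.42,"dy":-0.61,"dz":-0.02,"ax":0,"ay":0,"az":0,"grip":1},{"dx":0.42,"dy":-0.61,"dz":-0.02,"ax":0,"ay":0,"az":0,"grip":1},{"dx":0.42,"dy":-0.61,"dz":-0.02,"ax":0,"ay":0,"az":0,"grip":1},{"dx":0.42,"dy":-0.61,"dz":-0.02,"ax":0,"ay":0,"az":0,"grip":1}]' >/dev/null
python3 -m jog '[{"dx":0.42,"dy":-0.61,"dz":-0.02,"ax":0,"ay":0,"az":0,"grip":1},{"dx":0.42,"dy":-0.61,"dz":-0.02,"ax":0,"ay":0,"az":0,"grip":1},{"dx":0.42,"dy":-0.61,"dz":-0.02,"ax":0,"ay":0,"az":0,"grip":1},{"dx":0.42,"dy":-0.61,"dz":-0.02,"ax":0,"ay":0,"az":0,"grip":1},{"dx":0.42,"dy":-0.61,"dz":-0.02,"ax":0,"ay":0,"az":0,"grip":1}]'
python3 - <<'E'
from h import *
y=np.radians(110.3);plan([.5661,.3223,.2],y)
o=np.zeros((600,800,3),np.uint8)
i=cv2.imread("pics/t0.png")[75:225,190:340]; o[:,:600][:600,:600]=cv2.resize(i,(600,600),interpolation=cv2.INTER_CUBIC)
j=cv2.imread("pics/s0.png")[190:310,430:500]; o[:342,600:]=cv2.resize(j,(200,342),interpolation=cv2.INTER_CUBIC)
# footprint of gripper: body rectangle at z .09, finger outer at z .02 (opening 66)
C=np.array([.5661,.3223]);a=np.radians(20.3);ux=np.array([np.cos(a),np.sin(a)]);uy=np.array([-ux[1],ux[0]])
for hx,hy,z,col in((.038,.0425,.09,(0,0,255)),(.0425,.038,.09,(255,0,255)),(.011,.048,.02,(0,255,0)),(.011,.057,.02,(0,255,255))):
    q=[[*(C+s*hx*ux+t*hy*uy),z] for s,t in((1,1),(1,-1),(-1,-1),(-1,1))]
    cv2.polylines(o,[((w2px("t0",q)-[190,75]+.5)*4).astype(np.int32)],True,col,1)
cv2.imwrite("pics/c3.png",o)
E
```

```text
clock: 1.35
position: [0.2782, 0.0008, 0.2514]
ee_rot: [-0.001, 0.984, 0.178, 0.001]
contact_force: [-0.2, 0.2, -0.3]
width: 0.0854
gripper_force: 0.0
pos [0.2782 0.0008 0.2514] q6 0.96 d mm [ 382.1 -200.3   52.3]
shares d [ 1.528 -0.801  0.209] a [-0.001 -0.001  0.002] deg [-0.1 -0.1  0.2]
```

View pics/c3.png

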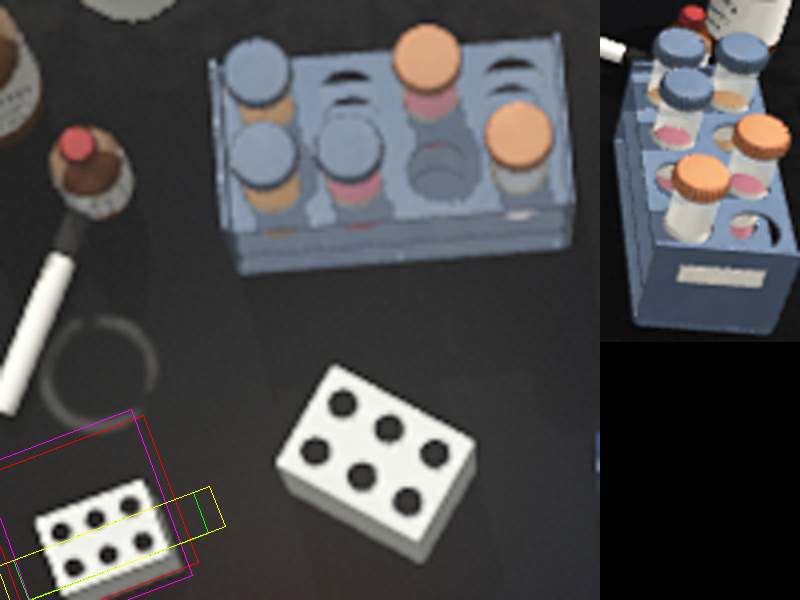

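The rack at crop (400,150) is well clear of the gripper footprint, and so is the big block at (375,460). Approaching.

```bash
python3 -m jog '[{"dx":0.73,"dy":-0.38,"dz":0.02,"ax":0,"ay":0,"az":0,"grip":1},{"dx":0.73,"dy":-0.38,"dz":0.02,"ax":0,"ay":0,"az":0,"grip":1},{"dx":0.73,"dy":-0.38,"dz":0.02,"ax":0,"ay":0,"az":0,"grip":1},{"dx":0.73,"dy":-0.38,"dz":0.02,"ax":0,"ay":0,"az":0,"grip":1},{"dx":0.73,"dy":-0.38,"dz":0.02,"ax":0,"ay":0,"az":0,"grip":1}]' >/dev/null
python3 -m jog '[{"dx":0.76,"dy":-0.4,"dz":0.1,"ax":0,"ay":0,"az":0,"grip":1},{"dx":0.76,"dy":-0.4,"dz":0.1,"ax":0,"ay":0,"az":0,"grip":1},{"dx":0.76,"dy":-0.4,"dz":0.1,"ax":0,"ay":0,"az":0,"grip":1},{"dx":0.76,"dy":-0.4,"dz":0.1,"ax":0,"ay":0,"az":0,"grip":1},{"dx":0.76,"dy":-0.4,"dz":0.1,"ax":0,"ay":0,"az":0,"grip":1}]'
python3 - <<'E'
from h import *
y=np.radians(110.3);plan([.5661,.3223,.012],y)
E
```

```text
clock: 2.18
position: [0.556, 0.3049, 0.2211]
ee_rot: [0.0, 0.984, 0.176, -0.001]
contact_force: [0.8, -0.2, 0.9]
width: 0.0856
gripper_force: 0.0
pos [0.556  0.3049 0.2211] q6 1.61 d mm [ 15.8 -12.8 209.1]
shares d [ 0.063 -0.051  0.836] a [0.    0.001 0.   ] deg [0.  0.1 0. ]
```

```bash
python3 -m jog '[{"dx":0.063,"dy":-0.051,"dz":0.1,"ax":0,"ay":0,"az":0,"grip":1},{"dx":0.063,"dy":-0.051,"dz":0.25,"ax":0,"ay":0,"az":0,"grip":1},{"dx":0.063,"dy":-0.051,"dz":0.4,"ax":0,"ay":0,"az":0,"grip":1},{"dx":0.063,"dy":-0.051,"dz":0.5,"ax":0,"ay":0,"az":0,"grip":1},{"dx":0.063,"dy":-0.051,"dz":0.5,"ax":0,"ay":0,"az":0,"grip":1}]'
python3 - <<'E'
from h import *
y=np.radians(110.3);plan([.5661,.3223,.012],y)
d=grab("top","t1");e=grab("side","s1")
o=np.zeros((600,800,3),np.uint8)
o[:,:400]=cv2.resize(d["img"][170:260,180:240,::-1],(400,600),interpolation=cv2.INTER_CUBIC)
o[:,400:]=cv2.resize(e["img"][110:260,310:410,::-1],(400,600),interpolation=cv2.INTER_CUBIC)
cv2.imwrite("pics/c4.png",o)
E
```

```text
clock: 2.6
position: [0.561, 0.3188, 0.0901]
ee_rot: [0.002, 0.984, 0.176, -0.007]
contact_force: [-1.3, -1.4, -0.7]
width: 0.0853
gripper_force: 0.0
pos [0.561  0.3188 0.0901] q6 1.63 d mm [ 7.1 -1.6 78. ]
shares d [ 0.028 -0.006  0.312] a [ 0.001  0.009 -0.   ] deg [ 0.1  0.8 -0. ]
```

View pics/c4.png

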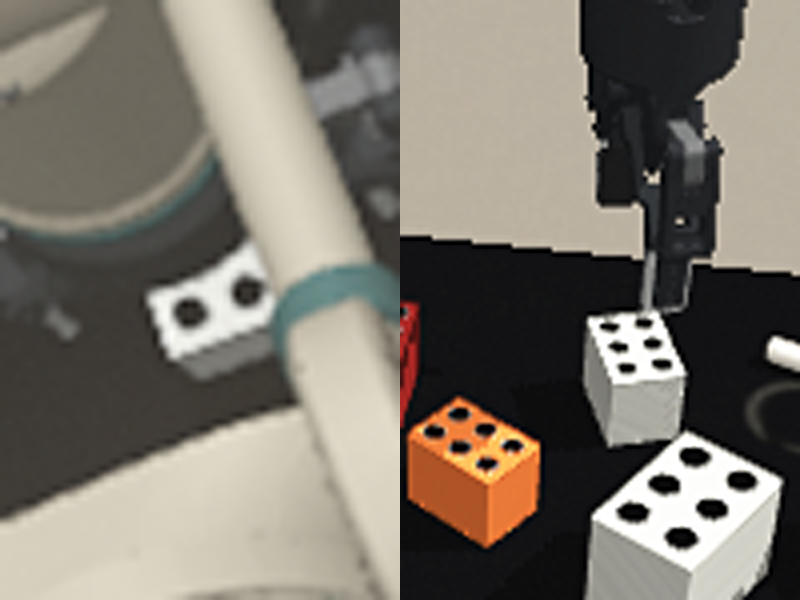

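The side crop shows the open gripper above the small silver block at (635,345), fingers at its two ends. I'll let it settle, then go down.

```bash
python3 -m jog '[{"dx":0,"dy":0,"dz":0,"ax":0,"ay":0,"az":0,"grip":1},{"dx":0,"dy":0,"dz":0,"ax":0,"ay":0,"az":0,"grip":1},{"dx":0,"dy":0,"dz":0,"ax":0,"ay":0,"az":0,"grip":1}]' >/dev/null
python3 - <<'E'
from h import *
y=np.radians(110.3);plan([.5661,.3223,.012],y)
E
```

```text
pos [0.567  0.3211 0.0997] q6 1.63 d mm [-0.8 -1.4 87.7]
shares d [-0.003 -0.006  0.351] a [-0.    -0.003 -0.   ] deg [-0.  -0.3 -0. ]
```

```bash
python3 -m jog '[{"dx":-0.003,"dy":-0.006,"dz":0.1,"ax":0,"ay":0,"az":0,"grip":1},{"dx":-0.003,"dy":-0.006,"dz":0.2,"ax":0,"ay":0,"az":0,"grip":1},{"dx":-0.003,"dy":-0.006,"dz":0.28,"ax":0,"ay":0,"az":0,"grip":1},{"dx":-0.003,"dy":-0.006,"dz":0.33,"ax":0,"ay":0,"az":0,"grip":1},{"dx":-0.003,"dy":-0.006,"dz":0.35,"ax":0,"ay":0,"az":0,"grip":1}]'
python3 -m jog '[{"dx":0,"dy":0,"dz":0,"ax":0,"ay":0,"az":0,"grip":1},{"dx":0,"dy":0,"dz":0,"ax":0,"ay":0,"az":0,"grip":1},{"dx":0,"dy":0,"dz":0,"ax":0,"ay":0,"az":0,"grip":0},{"dx":0,"dy":0,"dz":0,"ax":0,"ay":0,"az":0,"grip":-0.5},{"dx":0,"dy":0,"dz":0,"ax":0,"ay":0,"az":0,"grip":-0.5}]' 40
python3 -m jog '[{"dx":0,"dy":0,"dz":0,"ax":0,"ay":0,"az":0,"grip":-0.5},{"dx":0,"dy":0,"dz":0,"ax":0,"ay":0,"az":0,"grip":-0.5},{"dx":0,"dy":0,"dz":0,"ax":0,"ay":0,"az":0,"grip":-0.5},{"dx":0,"dy":0,"dz":0,"ax":0,"ay":0,"az":0,"grip":-0.5},{"dx":0,"dy":0,"dz":0,"ax":0,"ay":0,"az":0,"grip":-0.5}]' 40
```

```text
clock: 3.37
position: [0.5638, 0.3214, 0.0088]
ee_rot: [0.0, 0.984, 0.176, -0.001]
contact_force: [-0.1, -0.3, -1.1]
width: 0.0857
gripper_force: 0.0
clock: 3.78
position: [0.5653, 0.3228, 0.0114]
ee_rot: [-0.001, 0.984, 0.176, 0.001]
contact_force: [-0.8, -0.6, -0.9]
width: 0.0553
gripper_force: 43.5
clock: 4.2
position: [0.5653, 0.3227, 0.0114]
ee_rot: [-0.001, 0.984, 0.176, 0.001]
contact_force: [-0.2, 1.0, 5.7]
width: 0.0554
gripper_force: 44.5
```

```bash
python3 -m jog '[{"dx":0,"dy":0,"dz":-0.08,"ax":0,"ay":0,"az":0,"grip":-0.5},{"dx":0,"dy":0,"dz":-0.22,"ax":0,"ay":0,"az":0,"grip":-0.5},{"dx":0,"dy":0,"dz":-0.38,"ax":0,"ay":0,"az":0,"grip":-0.5},{"dx":0,"dy":0,"dz":-0.54,"ax":0,"ay":0,"az":0,"grip":-0.5},{"dx":0,"dy":0,"dz":-0.7,"ax":0,"ay":0,"az":0,"grip":-0.5}]'
python3 -m jog '[{"dx":0,"dy":0,"dz":-0.05,"ax":0,"ay":0,"az":0.05,"grip":-0.5},{"dx":0,"dy":0,"dz":-0.07,"ax":0,"ay":0,"az":0.1,"grip":-0.5},{"dx":0,"dy":0,"dz":-0.07,"ax":0,"ay":0,"az":0.16,"grip":-0.5},{"dx":0,"dy":0,"dz":-0.07,"ax":0,"ay":0,"az":0.204,"grip":-0.5},{"dx":0,"dy":0,"dz":-0.07,"ax":0,"ay":0,"az":0.204,"grip":-0.5}]'
python3 - <<'E'
from h import *
plan([.5634,.0377,.2],np.radians(91.9))
E
```

```text
clock: 4.62
position: [0.5635, 0.3212, 0.1855]
ee_rot: [0.001, 0.984, 0.176, -0.001]
contact_force: [0.4, 1.5, -3.6]
width: 0.0555
gripper_force: 43.8
clock: 5.03
position: [0.5638, 0.3213, 0.2016]
ee_rot: [0.001, 1.0, 0.016, -0.001]
contact_force: [0.9, 0.6, -3.5]
width: 0.0556
gripper_force: 44.0
pos [0.5638 0.3213 0.2016] q6 1.95 d mm [ -9.6 283.4   1.9]
shares d [-0.038  1.134  0.008] a [ 0.001  0.001 -0.   ] deg [ 0.1  0.1 -0. ]
```

```bash
python3 -m jog '[{"dx":-0.02,"dy":0.1,"dz":0,"ax":0,"ay":0,"az":0,"grip":-0.5},{"dx":-0.02,"dy":0.25,"dz":0,"ax":0,"ay":0,"az":0,"grip":-0.5},{"dx":-0.02,"dy":0.4,"dz":0,"ax":0,"ay":0,"az":0,"grip":-0.5},{"dx":-0.02,"dy":0.55,"dz":0,"ax":0,"ay":0,"az":0,"grip":-0.5},{"dx":-0.02,"dy":0.7,"dz":0,"ax":0,"ay":0,"az":0,"grip":-0.5}]' >/dev/null
python3 -m jog '[{"dx":-0.018,"dy":0.15,"dz":0,"ax":0,"ay":0,"az":0,"grip":-0.5},{"dx":-0.018,"dy":0.28,"dz":0.05,"ax":0,"ay":0,"az":0,"grip":-0.5},{"dx":-0.018,"dy":0.38,"dz":0.1,"ax":0,"ay":0,"az":0,"grip":-0.5},{"dx":-0.018,"dy":0.434,"dz":0.15,"ax":0,"ay":0,"az":0,"grip":-0.5},{"dx":-0.018,"dy":0.434,"dz":0.2,"ax":0,"ay":0,"az":0,"grip":-0.5}]' >/dev/null
python3 -m jog '[{"dx":0,"dy":0,"dz":0,"ax":0,"ay":0,"az":0,"grip":-0.5},{"dx":0,"dy":0,"dz":0,"ax":0,"ay":0,"az":0,"grip":-0.5},{"dx":0,"dy":0,"dz":0,"ax":0,"ay":0,"az":0,"grip":-0.5}]'
python3 - <<'E'
from h import *
plan([.5634,.0377,.0494],np.radians(91.9))
d=grab("top","t2");e=grab("side","s2")
o=np.zeros((600,800,3),np.uint8)
o[:,:400]=cv2.resize(d["img"][170:290,320:400,::-1],(400,600),interpolation=cv2.INTER_CUBIC)
o[:,400:]=cv2.resize(e["img"][170:350,260:400,::-1],(400,600),interpolation=cv2.INTER_CUBIC)
cv2.imwrite("pics/c5.png",o)
E
```

```text
clock: 6.12
position: [0.5646, 0.0385, 0.1525]
ee_rot: [-0.0, 1.0, 0.017, 0.0]
contact_force: [0.0, -0.3, -3.1]
width: 0.0552
gripper_force: 44.1
pos [0.5646 0.0385 0.1525] q6 1.48 d mm [ -1.3   0.8 103.1]
shares d [-0.005  0.003  0.412] a [-0.    -0.     0.001] deg [-0.  -0.   0.1]
```

View pics/c5.png

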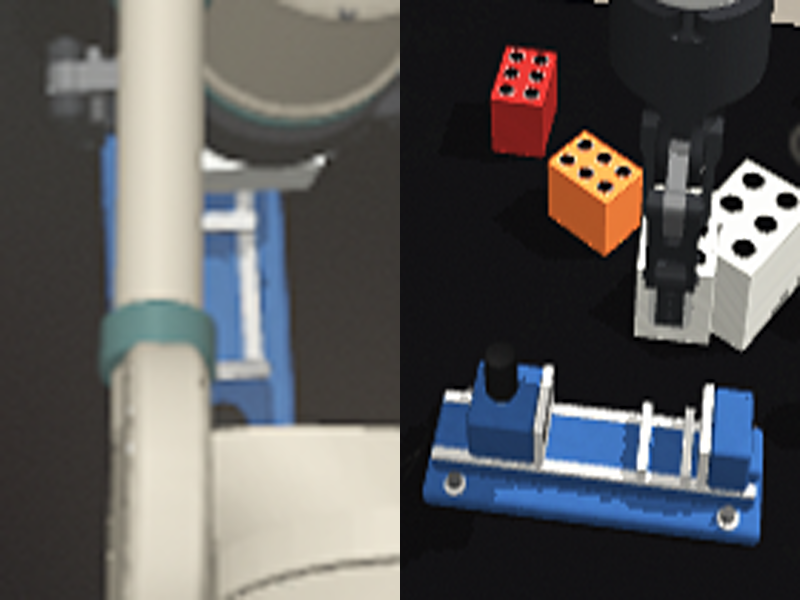

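Run:
```python
from h import *
c=lambda x,y:(260+(x-400)*.35,170+y*.3)
print("block bottom near corners",px2w("s2",[c(633,337),c(708,345)],.1411))
# parallels: far-top & near-top ends (centre of strips), then fixed jaw top front edge
W=px2w("s2",[c(647,404),c(643,482),c(690,408),c(687,482)],.036); print("par",W)
p=[.5874,.0385,.033]; print("model",vw(p,[[-.033,.022,.036],[-.033,-.022,.036],[-.007,.022,.036],[-.007,-.022,.036]]))
print("jaw",px2w("s2",[c(711,384),c(702,488)],.056), vw(p,[[0,.022,.056],[0,-.022,.056]]))
```

```text
block bottom near corners [[0.54869579 0.01037019 0.1411    ]
 [0.58853726 0.01221416 0.1411    ]]
par [[0.55399738 0.06166863 0.036     ]
 [0.55823448 0.01044078 0.036     ]
 [0.58025937 0.06340606 0.036     ]
 [0.58363165 0.01480402 0.036     ]]
model [[0.5536921  0.05939922 0.036     ]
 [0.55514384 0.01542318 0.036     ]
 [0.57967794 0.06025706 0.036     ]
 [0.58112968 0.01628102 0.036     ]]
jaw [[ 0.59153254  0.06448345  0.056     ]
 [ 0.59280591 -0.00297903  0.056     ]] [[0.58667413 0.06048802 0.056     ]
 [0.58812587 0.01651198 0.056     ]]
```

Comparing block and parallels in the same side picture, the block needs to sit about 4 mm further from the fixed jaw for safe clearance. Lowering with that shift.

```bash
python3 -m jog '[{"dx":-0.016,"dy":0.002,"dz":0.05,"ax":0,"ay":0,"az":0,"grip":-0.5},{"dx":-0.016,"dy":0.002,"dz":0.15,"ax":0,"ay":0,"az":0,"grip":-0.5},{"dx":-0.016,"dy":0.002,"dz":0.24,"ax":0,"ay":0,"az":0,"grip":-0.5},{"dx":-0.016,"dy":0.002,"dz":0.29,"ax":0,"ay":0,"az":0,"grip":-0.5},{"dx":-0.016,"dy":0.002,"dz":0.31,"ax":0,"ay":0,"az":0,"grip":-0.5}]'
python3 -m jog '[{"dx":0,"dy":0,"dz":0.02,"ax":0,"ay":0,"az":0,"grip":-0.5},{"dx":0,"dy":0,"dz":0.04,"ax":0,"ay":0,"az":0,"grip":-0.5},{"dx":0,"dy":0,"dz":0.06,"ax":0,"ay":0,"az":0,"grip":-0.5},{"dx":0,"dy":0,"dz":0.08,"ax":0,"ay":0,"az":0,"grip":-0.5},{"dx":0,"dy":0,"dz":0.08,"ax":0,"ay":0,"az":0,"grip":-0.5}]'
python3 - <<'E'
from h import *
plan([.5605,.0377,.0474],np.radians(91.9))
E
```

```text
clock: 6.63
position: [0.5593, 0.0382, 0.0732]
ee_rot: [-0.0, 1.0, 0.017, -0.001]
contact_force: [0.8, 0.3, -2.9]
width: 0.0556
gripper_force: 44.1
clock: 7.05
position: [0.5601, 0.0375, 0.0542]
ee_rot: [0.0, 1.0, 0.017, -0.0]
contact_force: [-0.7, -0.2, -3.2]
width: 0.0554
gripper_force: 44.1
pos [0.5601 0.0375 0.0542] q6 1.48 d mm [ 0.4 -0.2  6.8]
shares d [ 0.002 -0.001  0.027] a [0. 0. 0.] deg [0. 0. 0.]
```

```bash
python3 -m jog '[{"dx":0,"dy":0,"dz":0.01,"ax":0,"ay":0,"az":0,"grip":-0.5},{"dx":0,"dy":0,"dz":0.016,"ax":0,"ay":0,"az":0,"grip":-0.5},{"dx":0,"dy":0,"dz":0.02,"ax":0,"ay":0,"az":0,"grip":-0.5},{"dx":0,"dy":0,"dz":0.024,"ax":0,"ay":0,"az":0,"grip":-0.5},{"dx":0,"dy":0,"dz":0.024,"ax":0,"ay":0,"az":0,"grip":-0.5}]'
python3 -m jog '[{"dx":0,"dy":0,"dz":0.003,"ax":0,"ay":0,"az":0,"grip":-0.5},{"dx":0,"dy":0,"dz":0.003,"ax":0,"ay":0,"az":0,"grip":-0.5},{"dx":0,"dy":0,"dz":0.003,"ax":0,"ay":0,"az":0,"grip":-0.5}]'
```

```text
clock: 7.47
position: [0.5604, 0.0375, 0.0486]
ee_rot: [0.0, 1.0, 0.017, -0.0]
contact_force: [-0.1, 0.0, -3.2]
width: 0.0552
gripper_force: 44.1
clock: 7.72
position: [0.5604, 0.0375, 0.048]
ee_rot: [0.0, 1.0, 0.017, 0.0]
contact_force: [-0.3, 0.7, -3.0]
width: 0.0553
gripper_force: 44.1
```

```bash
python3 -m jog '[{"dx":0,"dy":0,"dz":0.004,"ax":0,"ay":0,"az":0,"grip":-0.5},{"dx":0,"dy":0,"dz":0.004,"ax":0,"ay":0,"az":0,"grip":-0.5},{"dx":0,"dy":0,"dz":0.004,"ax":0,"ay":0,"az":0,"grip":-0.5}]'
python3 -m jog '[{"dx":0,"dy":0,"dz":0.004,"ax":0,"ay":0,"az":0,"grip":-0.5},{"dx":0,"dy":0,"dz":0.004,"ax":0,"ay":0,"az":0,"grip":-0.5},{"dx":0,"dy":0,"dz":0.004,"ax":0,"ay":0,"az":0,"grip":-0.5}]'
```

```text
clock: 7.97
position: [0.5606, 0.0375, 0.0474]
ee_rot: [0.0, 1.0, 0.017, 0.0]
contact_force: [-0.4, -0.4, 1.6]
width: 0.0552
gripper_force: 44.6
clock: 8.22
position: [0.5606, 0.0374, 0.0474]
ee_rot: [0.0, 1.0, 0.017, 0.0]
contact_force: [-3.2, -0.0, 8.2]
width: 0.0553
gripper_force: 45.5
```

```bash
python3 -m jog '[{"dx":0,"dy":0,"dz":-0.003,"ax":0,"ay":0,"az":0,"grip":0.4},{"dx":0,"dy":0,"dz":-0.003,"ax":0,"ay":0,"az":0,"grip":0.6},{"dx":0,"dy":0,"dz":-0.003,"ax":0,"ay":0,"az":0,"grip":0.8},{"dx":0,"dy":0,"dz":-0.003,"ax":0,"ay":0,"az":0,"grip":0.8},{"dx":0,"dy":0,"dz":-0.003,"ax":0,"ay":0,"az":0,"grip":0.8}]'
python3 -m jog '[{"dx":0,"dy":0,"dz":-0.06,"ax":0,"ay":0,"az":0,"grip":0.8},{"dx":0,"dy":0,"dz":-0.2,"ax":0,"ay":0,"az":0,"grip":0.8},{"dx":0,"dy":0,"dz":-0.34,"ax":0,"ay":0,"az":0,"grip":0.6},{"dx":0,"dy":0,"dz":-0.4,"ax":0,"ay":0,"az":0,"grip":0.3},{"dx":0,"dy":0,"dz":-0.4,"ax":0,"ay":0,"az":0,"grip":0}]'
python3 - <<'E'
from h import *
p=np.load("vise.npy"); K=vw(p[:3],[[p[3]-.095-.028,0,.063]])[0]; print(K); plan([K[0],K[1],.12],np.radians(91.9))
e=grab("side","s3")
cv2.imwrite("pics/c6.png",cv2.resize(e["img"][230:350,260:400,::-1],(700,600),interpolation=cv2.INTER_CUBIC))
E
```

```text
clock: 8.63
position: [0.5604, 0.0375, 0.0465]
ee_rot: [0.0, 1.0, 0.017, -0.0]
contact_force: [-0.4, -0.6, 0.1]
width: 0.0767
gripper_force: 0.0
clock: 9.05
position: [0.5635, 0.0374, 0.151]
ee_rot: [0.0, 1.0, 0.017, 0.005]
contact_force: [0.3, 0.6, 0.1]
width: 0.0452
gripper_force: 0.0
[0.46576626 0.03448463 0.063     ]
pos [0.5635 0.0374 0.151 ] q6 1.48 d mm [-98.   -0.4  30.1]
shares d [-0.392 -0.002  0.12 ] a [ 0.001 -0.006  0.   ] deg [ 0.1 -0.5  0. ]
```

View pics/c6.png

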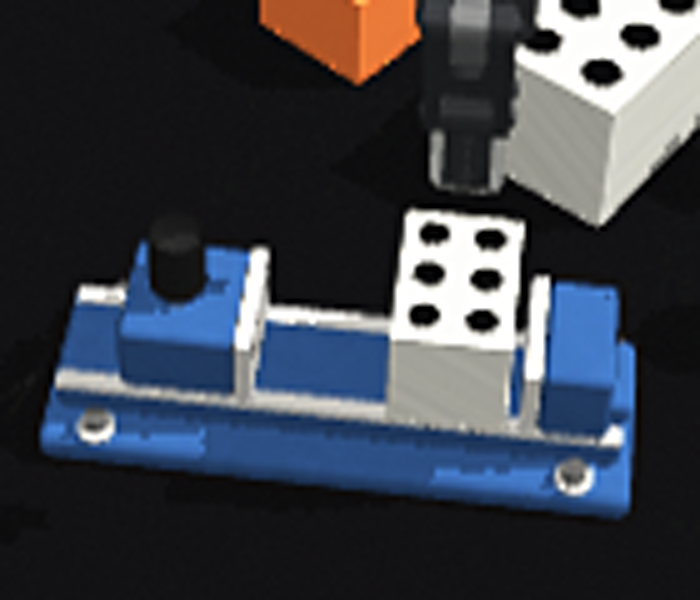

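The block stands upright on the parallels, top at crop (455,275), with a gap of about 4 mm to the fixed jaw at (530,350). The knob top is at (177,225). Going to the knob.

```bash
python3 -c "
from h import *
print(px2w('s3',[(260+177/5,230+226/5)],.086))"
python3 -m jog '[{"dx":-0.1,"dy":0,"dz":0,"ax":0,"ay":0,"az":0,"grip":0},{"dx":-0.22,"dy":0,"dz":0,"ax":0,"ay":0,"az":0,"grip":0},{"dx":-0.32,"dy":0,"dz":0,"ax":0,"ay":0,"az":0,"grip":0},{"dx":-0.38,"dy":0,"dz":0.05,"ax":0,"ay":0,"az":0,"grip":0},{"dx":-0.38,"dy":0,"dz":0.08,"ax":0,"ay":0,"az":0,"grip":0}]' >/dev/null
python3 -m jog '[{"dx":0,"dy":0,"dz":0,"ax":0,"ay":0,"az":0,"grip":0},{"dx":0,"dy":0,"dz":0,"ax":0,"ay":0,"az":0,"grip":0},{"dx":0,"dy":0,"dz":0,"ax":0,"ay":0,"az":0,"grip":0}]'
python3 -c "
from h import *
plan([.4665,.0345,.064],np.radians(91.9))"
```

```text
[[0.46917821 0.03912825 0.086     ]]
clock: 9.77
position: [0.4671, 0.0342, 0.1265]
ee_rot: [0.0, 1.0, 0.017, 0.0]
contact_force: [0.3, -0.9, -0.1]
width: 0.043
gripper_force: 0.0
pos [0.4671 0.0342 0.1265] q6 1.46 d mm [-0.7 -0.3 62.5]
shares d [-0.003 -0.001  0.25 ] a [ 0.    -0.001  0.   ] deg [ 0. -0.  0.]
```

```bash
python3 -m jog '[{"dx":0,"dy":-0.003,"dz":0.08,"ax":0,"ay":0,"az":0,"grip":0},{"dx":0,"dy":-0.003,"dz":0.16,"ax":0,"ay":0,"az":0,"grip":0},{"dx":0,"dy":-0.003,"dz":0.22,"ax":0,"ay":0,"az":0,"grip":0},{"dx":0,"dy":-0.003,"dz":0.25,"ax":0,"ay":0,"az":0,"grip":0},{"dx":0,"dy":-0.003,"dz":0.25,"ax":0,"ay":0,"az":0,"grip":0}]'
python3 -m jog '[{"dx":0,"dy":0,"dz":0,"ax":0,"ay":0,"az":0,"grip":-0.3},{"dx":0,"dy":0,"dz":0,"ax":0,"ay":0,"az":0,"grip":-0.45},{"dx":0,"dy":0,"dz":0,"ax":0,"ay":0,"az":0,"grip":-0.7},{"dx":0,"dy":0,"dz":0,"ax":0,"ay":0,"az":0,"grip":-0.8},{"dx":0,"dy":0,"dz":0,"ax":0,"ay":0,"az":0,"grip":-0.8}]' 40
```

```text
clock: 10.18
position: [0.4654, 0.0351, 0.0628]
ee_rot: [-0.0, 1.0, 0.017, -0.001]
contact_force: [0.1, 0.6, -0.5]
width: 0.0428
gripper_force: 0.0
clock: 10.6
position: [0.4666, 0.0373, 0.0652]
ee_rot: [-0.002, 1.0, 0.016, 0.001]
contact_force: [1.0, 8.7, -2.5]
width: 0.0184
gripper_force: 39.1
```

```bash
python3 -m jog '[{"dx":0.02,"dy":-0.008,"dz":0,"ax":0,"ay":0,"az":0,"grip":-0.8},{"dx":0.06,"dy":-0.008,"dz":0,"ax":0,"ay":0,"az":0,"grip":-0.8},{"dx":0.1,"dy":-0.008,"dz":0,"ax":0,"ay":0,"az":0,"grip":-0.8},{"dx":0.14,"dy":-0.008,"dz":0,"ax":0,"ay":0,"az":0,"grip":-0.8},{"dx":0.16,"dy":-0.008,"dz":0,"ax":0,"ay":0,"az":0,"grip":-0.8}]' 60
python3 -m jog '[{"dx":0.01,"dy":0,"dz":0,"ax":0,"ay":0,"az":0,"grip":-0.8},{"dx":0.01,"dy":0,"dz":0,"ax":0,"ay":0,"az":0,"grip":-0.8},{"dx":0.01,"dy":0,"dz":0,"ax":0,"ay":0,"az":0,"grip":-0.8}]'
```

```text
clock: 11.02
position: [0.507, 0.0388, 0.0652]
ee_rot: [-0.0, 1.0, 0.016, 0.001]
contact_force: [-3.6, 2.3, 6.4]
width: 0.0174
gripper_force: 59.4
clock: 11.27
position: [0.5098, 0.0389, 0.0652]
ee_rot: [-0.0, 1.0, 0.016, 0.002]
contact_force: [-0.8, 2.5, 5.7]
width: 0.0178
gripper_force: 59.2
```

```bash
python3 -m jog '[{"dx":0.008,"dy":0,"dz":0,"ax":0,"ay":0,"az":0,"grip":-0.8},{"dx":0.016,"dy":0,"dz":0,"ax":0,"ay":0,"az":0,"grip":-0.8},{"dx":0.024,"dy":0,"dz":0,"ax":0,"ay":0,"az":0,"grip":-0.8},{"dx":0.024,"dy":0,"dz":0,"ax":0,"ay":0,"az":0,"grip":-0.8},{"dx":0.024,"dy":0,"dz":0,"ax":0,"ay":0,"az":0,"grip":-0.8}]'
for k in 1; do python3 -m jog '[{"dx":0.004,"dy":0,"dz":0,"ax":0,"ay":0,"az":0,"grip":-0.8},{"dx":0.008,"dy":0,"dz":0,"ax":0,"ay":0,"az":0,"grip":-0.8},{"dx":0.008,"dy":0,"dz":0,"ax":0,"ay":0,"az":0,"grip":-0.8}]'; done
```

```text
clock: 11.68
position: [0.5139, 0.0391, 0.0652]
ee_rot: [-0.0, 1.0, 0.017, 0.0]
contact_force: [-3.5, 2.8, 8.3]
width: 0.0177
gripper_force: 59.6
clock: 11.93
position: [0.5147, 0.0391, 0.0652]
ee_rot: [-0.0, 1.0, 0.017, -0.001]
contact_force: [-6.1, 2.2, 10.8]
width: 0.0176
gripper_force: 59.9
```

```bash
python3 -m jog '[{"dx":0.006,"dy":0,"dz":0,"ax":0,"ay":0,"az":0,"grip":-0.8},{"dx":0.012,"dy":0,"dz":0,"ax":0,"ay":0,"az":0,"grip":-0.8},{"dx":0.012,"dy":0,"dz":0,"ax":0,"ay":0,"az":0,"grip":-0.8}]'
python3 -m jog '[{"dx":0.006,"dy":0,"dz":0,"ax":0,"ay":0,"az":0,"grip":-0.8},{"dx":0.008,"dy":0,"dz":0,"ax":0,"ay":0,"az":0,"grip":-0.8},{"dx":0.008,"dy":0,"dz":0,"ax":0,"ay":0,"az":0,"grip":-0.8}]'
```

```text
clock: 12.18
position: [0.5177, 0.0392, 0.0652]
ee_rot: [-0.0, 1.0, 0.017, -0.001]
contact_force: [-5.6, 2.1, 11.1]
width: 0.0176
gripper_force: 59.8
clock: 12.43
position: [0.518, 0.0392, 0.0652]
ee_rot: [-0.0, 1.0, 0.017, -0.003]
contact_force: [-8.9, 2.4, 13.5]
width: 0.0183
gripper_force: 60.2
```

```bash
python3 -m jog '[{"dx":0.006,"dy":0,"dz":0,"ax":0,"ay":0,"az":0,"grip":-0.8},{"dx":0.012,"dy":0,"dz":0,"ax":0,"ay":0,"az":0,"grip":-0.8},{"dx":0.012,"dy":0,"dz":0,"ax":0,"ay":0,"az":0,"grip":-0.8}]'
python3 -m jog '[{"dx":0.006,"dy":0,"dz":0,"ax":0,"ay":0,"az":0,"grip":-0.8},{"dx":0.008,"dy":0,"dz":0,"ax":0,"ay":0,"az":0,"grip":-0.8},{"dx":0.008,"dy":0,"dz":0,"ax":0,"ay":0,"az":0,"grip":-0.8}]'
```

```text
clock: 12.68
position: [0.5179, 0.0392, 0.0651]
ee_rot: [-0.0, 1.0, 0.017, -0.006]
contact_force: [-14.1, 1.3, 20.1]
width: 0.0178
gripper_force: 60.8
clock: 12.93
position: [0.518, 0.0393, 0.0652]
ee_rot: [-0.0, 1.0, 0.017, -0.008]
contact_force: [-18.7, 1.8, 22.7]
width: 0.0174
gripper_force: 61.1
```

```bash
python3 -m jog '[{"dx":0.004,"dy":0,"dz":0,"ax":0,"ay":0,"az":0,"grip":-0.8},{"dx":0.008,"dy":0,"dz":0,"ax":0,"ay":0,"az":0,"grip":-0.8},{"dx":0.008,"dy":0,"dz":0,"ax":0,"ay":0,"az":0,"grip":-0.8}]'
python3 -m jog '[{"dx":-0.004,"dy":0,"dz":-0.004,"ax":0,"ay":0,"az":0,"grip":-0.6},{"dx":-0.008,"dy":0,"dz":-0.008,"ax":0,"ay":0,"az":0,"grip":-0.3},{"dx":-0.01,"dy":0,"dz":-0.01,"ax":0,"ay":0,"az":0,"grip":0},{"dx":-0.01,"dy":0,"dz":-0.01,"ax":0,"ay":0,"az":0,"grip":0},{"dx":-0.01,"dy":0,"dz":-0.01,"ax":0,"ay":0,"az":0,"grip":0}]'
python3 -m jog '[{"dx":0,"dy":0,"dz":-0.1,"ax":0,"ay":0,"az":0,"grip":0},{"dx":0,"dy":0,"dz":-0.25,"ax":0,"ay":0,"az":0,"grip":0},{"dx":0,"dy":0,"dz":-0.4,"ax":0,"ay":0,"az":0,"grip":0},{"dx":0,"dy":0,"dz":-0.55,"ax":0,"ay":0,"az":0,"grip":0},{"dx":0,"dy":0,"dz":-0.6,"ax":0,"ay":0,"az":0,"grip":0}]'
python3 -m jog '[{"dx":-0.15,"dy":0,"dz":0,"ax":0,"ay":0,"az":0,"grip":0},{"dx":-0.3,"dy":0.0,"dz":0,"ax":0,"ay":0,"az":0,"grip":0},{"dx":-0.45,"dy":0.0,"dz":0,"ax":0,"ay":0,"az":0,"grip":0},{"dx":-0.6,"dy":0.0,"dz":0,"ax":0,"ay":0,"az":0,"grip":0},{"dx":-0.7,"dy":0.0,"dz":0,"ax":0,"ay":0,"az":0,"grip":0}]'
python3 - <<'E'
from h import *
d=grab("top","t4");e=grab("side","s4")
o=np.zeros((600,800,3),np.uint8)
o[:,:300]=cv2.resize(d["img"][170:290,330:390,::-1],(300,600),interpolation=cv2.INTER_CUBIC)
o[:500,300:]=cv2.resize(e["img"][250:350,290:390,::-1],(500,500),interpolation=cv2.INTER_CUBIC)
cv2.imwrite("pics/c7.png",o)
E
```

```text
clock: 13.18
position: [0.5179, 0.0393, 0.0651]
ee_rot: [-0.0, 1.0, 0.017, -0.01]
contact_force: [-21.2, -0.2, 27.0]
width: 0.0174
gripper_force: 61.5
clock: 13.6
position: [0.5266, 0.0387, 0.0669]
ee_rot: [0.0, 1.0, 0.017, 0.001]
contact_force: [-0.4, -0.4, -0.0]
width: 0.0426
gripper_force: 0.0
clock: 14.02
position: [0.5291, 0.0387, 0.2225]
ee_rot: [0.001, 1.0, 0.017, 0.005]
contact_force: [0.7, 0.1, -0.3]
width: 0.0428
gripper_force: 0.0
clock: 14.43
position: [0.3473, 0.0332, 0.2163]
ee_rot: [0.0, 1.0, 0.017, -0.001]
contact_force: [0.2, -0.2, 0.9]
width: 0.0429
gripper_force: 0.0
```

View pics/c7.png

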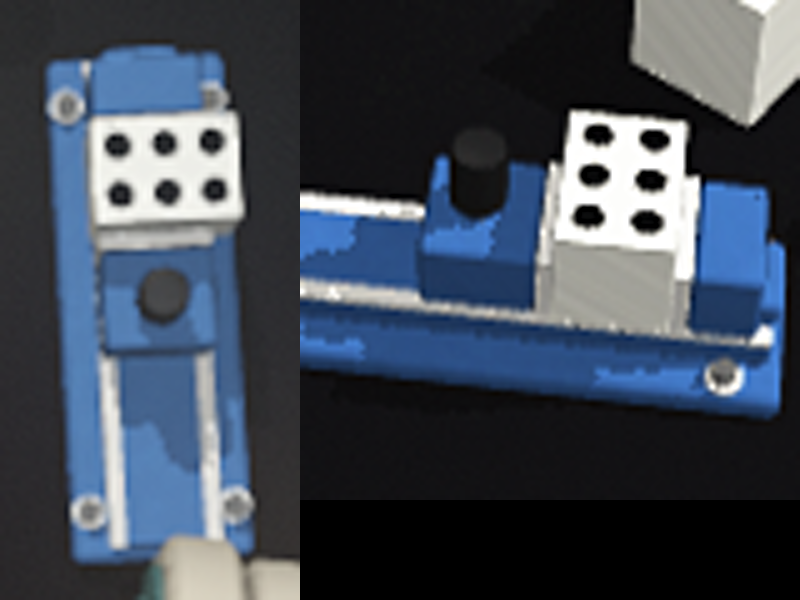

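The final pictures show the bare block upright on the parallels with both jaw faces against it: top view at crop (165,170), side view at (620,220). No gap is visible, it sits roughly 3 mm off centre across the jaws, and the arm is clear. Handing in.

```bash
python3 -c "
from rig import manip
print(manip.sign_off())"
```

```text
the job is handed in; nothing more can be done
None
```

The bare aluminium block is upright on the parallels, clamped between both jaws with no visible gap and about 3 mm off centre across them; the red block wasn't touched, and I handed the job in at about 14.5 s.

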